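# Free the crease press and give it one stroke

### The arm

A 6-joint arm with a two-finger parallel gripper is mounted at the origin on the work surface. World frame = base frame: x ahead of the robot, y to its left, z up, the work surface at z = 0. Lengths are in m, angles in rad, forces in N, time in s.
With the tool pointing down it reaches from about 0.2 to 0.875 m from the base axis. Payload 3.4 kg.
Tool frame: the origin (TCP) lies between the finger pads; the fingertips stand 25 mm ahead of it and the grasp point (between the pads) lies 6 mm ahead of it (r.nose_length is the z of the fingertips in the tool frame, in m); z points along the fingers, y is the line along which they close (so a half turn about z gives the same grasp; the last joint's range is limited). The gripper opens to 94 mm and grips with 3 to 60 N. Pads are 16 mm wide; open, the fingers measure 119 mm over their backs; the gripper's body (75 mm by 177 mm) begins 78 mm behind the grasp point.
Start: joints at [1.098, 0.276, 1.505, -0, 1.361, -0.121], TCP at [0.198, 0.54, 0.191] pointing down, gripper open.
Joint ranges: [-2.89, 2.89], [-0.75, 2.08], [0.22, 2.7], [-1.18, 4.32], [0.11, 2.71], [-2.7, 2.7]. Speed limits (rad/s): [2.57, 2.57, 3.14, 3.14, 3.14, 3.14].

### API

Orientations are given as a unit quaternion [w, x, y, z].
In Python, from plant import r, gripper_to, inverse_kinematics, vision, models, telemetry gives the robot as it stands. Calls block until the motion is done:
- r.move_to(position, orientation): joint-space move of the TCP to a pose.
- r.move_l(position, rot=None, vel=0.15, guard=None): straight line of the TCP; rot=None keeps the orientation; vel is the mean speed in m/s. With guard (N) it stops when the force on the tool has changed by that much, and returns True; else False.
- r.movej(angles): joint-space move.
- gripper_to(opening, f_grip=None): finger opening in m; f_grip is the grip in N (None keeps the last); returns when the fingers have stopped.
- r.hold(seconds).
- inverse_kinematics(position, orientation): joint angles nearest the present ones, or None.
- vision.snapshot(name): name is "side" or "top" or "wrist"; returns the picture (400x640x3 uint8, red, green, blue); there is no depth.
- vision.get_calibration(name): a dict with "fx", "fy", "cx", "cy" (pixels), "D" ([k1, k2, p1, p2, k3] as OpenCV has them; the pictures are not rectified), "position" and "orientation" of the camera in the world. Camera axes: x right, y down, z forward; pixel columns grow to the right and rows downward; lengths in m; the calibration is good to about 2 mm. A picture is of the moment at which its call begins: read the wrist's pose just before it. get_calibration takes no time and is no camera call; for the wrist camera it gives the pose at the moment of the call.
A pose or a line that the arm cannot do raises r.PlanningError and nothing moves.
- r.sign_off(): hands the job in; it is judged then, once.
Trained networks look in the newest picture that a camera, given by its name, has taken for a name from the list of things; names that differ only in an ending like _2 or _b are one class to them, and where a whole thing is asked for, a point or a joint stands for the part that bears it (a point fixed in the world has none). Each returns a list of dicts, best first, with "score" (0 to 1); they miss things now and then, are a little off and sometimes report something else, mostly with a low value. They report only what shows in the picture. A call takes as long as a camera call. They do not tell look-alikes from the thing itself.
- models.boxes_of(thing, camera): "at" ([x, y, z] in m, in world coordinates, good to about 4 mm: the middle of the surface that is visible of it).
- models.regions_of(thing, camera): "pixels" (400x640 bool, what is visible of it).
- models.mark_of(thing, camera): "at" ([x, y, z] in m, in world coordinates, good to about 4 mm: a listed point, or the origin of a listed thing).
Readings, each from a call of its own:
- telemetry.current_t(): time.
- telemetry.current_joints(): joint angles.
- telemetry.current_dq(): joint speeds.
- telemetry.current_joint_efforts(): joint torques, N m.
- telemetry.current_ee_pos(): TCP position.
- telemetry.current_tool_rot(): TCP orientation.
- telemetry.current_wrist_force(): force on the tool from outside, world axes, zero at the start.
- telemetry.current_torque(): the same for the moment, N m.
- telemetry.current_opening(): finger opening in m.
- telemetry.current_finger_force(): force on a finger pad.
Only numpy, scipy, OpenCV 4.12 (cv2) and the standard library are available. Lean on these libraries where they do the work, as an engineer would, in place of code of your own. Each camera call takes 0.05 s, during which the arm holds its last target. There are 200 camera calls.

### The job

The heavy aluminium plate of the carton crease press is propped up on an orange wedge. Work the wedge backward out from under it in small tugs of one or two centimetres, letting it come to rest after each, so that the plate sinks gently and never drops, and leave the wedge lying on the press's white base, flat and fully clear in front of the closed plate. Then pull the sprung lever to its stop, keep it there for a second, and ease it all the way back slowly, taking three seconds or so, without letting it snap; leave the jar, carton and bowl alone.

Things in the scene. Friction and masses are not known exactly. Their poses are not given: they have to be found in the camera images.
- press: Bench crease press, fixed: white base slab 25 mm thick, x -180 to +250 mm, y -210 to +210 mm. Origin on the table below the middle of the closed plate's front lower edge; x points from the front (robot side) to the plate's hinge, y left, z up. In front of the plate (x < 0) the slab is a bare flat apron. On its right a grey lever housing, x -100 to +200, y -210 to -160 mm, 90 mm high.
- plate: Heavy aluminium plate (220 mm in x, 260 mm in y, 12 mm thick, about 1.8 kg), hinged along its far edge (x = +220 mm in the press's frame) so that only its front rises. Origin at the middle of its front lower edge: 33 mm above the table when closed (8 mm above the apron), about 53 mm when propped. Only the wedge holds it up.
- wedge: Orange wedge 122 mm long (x), 60 wide (y), 0.15 kg, loose on the apron; origin at the centre of its underside. Thin tip (5 mm) at x = +61, under the plate; its top rises to 32 mm at x = -11, then steps down to a 10 mm thick heel ending in an upright pull lip (x -61 to -53, full width, 45 mm high). Step to lip: a 42 mm pocket, open above and at the sides. Pulling takes 4 to 12 N; it stays where left.
- wedge_lip (a point): Middle of the lip's inner face (towards the pocket and the plate), 27.5 mm above the wedge's underside, 53 mm from its origin. The plate's front edge starts about 54 mm from this face.
- wedge_tip (a point): Middle of the lower edge of the wedge's thin tip, 61 mm ahead of its origin.
- lever (a joint): Angle of the sprung lever on the right of the press. 0 = at rest, leaning 0.45 rad towards the plate (+x of the press); grows as its top is pulled to the front (-x), with the stop at 0.9 rad. A spring draws it back to 0: about 4 N at the grip at the start, 9 N at the stop.
- lever_grip (a point): Centre of the lever's black rubber grip, a round bar 16 mm thick along the press's y axis, sticking out 105 mm to the right of the lever arm, with a red 21 mm ball at its end. This point is 60 mm from the arm and 130 mm from the pivot axis, about 187 mm above the table at rest; free below and behind.
- lever_hinge (a point): A point on the lever's pivot axis (parallel to the press's y axis), 70 mm above the table, in the plane of the lever arm.
- jar: Amber treat jar with steel lid, 72 mm across, 110 mm tall, loose; origin at the centre of its underside. Leave alone.
- carton: Brown carton 90 x 60 x 120 mm high, loose; origin at the centre of its underside. Leave alone.
- bowl: Red mixing bowl, 170 mm across, 100 mm tall, loose; origin at the centre of its underside. Leave alone.
Things that resemble listed ones, but are neither listed nor needed, are in the scene too. Of the things that look like the wedge, the smallest one is meant.

How it is judged:
By the outcome, as a careful person would: the job done as asked, in the order asked, and still so for the second after the job is handed in, with the robot touching nothing.
It also fails if it takes over 72 s, if anything falls off the work surface, if the arm or the gripper's body presses on something with over 40 N, if the wrist force passes 120 N, or if a joint passes its speed limit or range.

## Working session

There is one attempt and no reset: what is moved stays moved. The work goes in short steps, each a Python script; the robot and the scene stay as the last script left them, time stands still between calls to the robot, and variables do not carry over. Pictures are saved under pics/ and viewed, at most 10 in all, crops included, and the job is handed in when it is done.

```bash
mkdir -p pics; ls; python3 - <<'E'
from plant import r, vision, models, telemetry
import cv2, numpy as np
for c in ("top","side"):
    im=vision.snapshot(c); cv2.imwrite(f"pics/{c}0.png",im[:,:,::-1])
    for t in ("press","plate","wedge","wedge_lip","wedge_tip","lever_grip","lever_hinge","jar","carton","bowl"):
        print(c,t,[(np.round(d["at"],3).tolist(),round(d["score"],2)) for d in models.mark_of(t,c)][:4])
    k=vision.get_calibration(c); print(k)
print(telemetry.current_t(), telemetry.current_tool_rot(), r.nose_length)
E
```

```text
pics
top press [([0.616, 0.112, -0.002], 0.96)]
top plate [([0.618, 0.111, 0.05], 0.63)]
top wedge [([0.27, 0.211, 0.002], 0.58), ([0.689, -0.308, 0.0], 0.58), ([0.57, 0.151, 0.053], 0.29)]
top wedge_lip [([0.742, -0.253, 0.036], 0.95), ([0.571, 0.149, 0.052], 0.78), ([0.243, 0.278, 0.04], 0.65)]
top wedge_tip [([0.316, 0.134, 0.001], 0.9), ([0.616, 0.112, 0.003], 0.71), ([0.622, -0.368, 0.003], 0.6)]
top lever_grip [([0.558, -0.123, 0.186], 0.85)]
top lever_hinge [([0.518, -0.057, 0.073], 0.55)]
top jar [([0.592, 0.483, 0.002], 0.74)]
top carton [([0.44, 0.513, 0.001], 0.84)]
top bowl [([0.453, -0.469, -0.002], 0.66), ([0.62, 0.114, -0.0], 0.41)]
{'fx': 368.2005294529609, 'fy': 368.2005294529609, 'cx': 315.5697977370366, 'cy': 196.0846396349588, 'D': array([-0.07440323,  0.        ,  0.        ,  0.        ,  0.        ]), 'position': array([0.27697073, 0.03047805, 1.27446917]), 'orientation': array([-0.06154637,  0.71082449, -0.69710992,  0.0705574 ])}
side press [([0.617, 0.113, 0.002], 0.8)]
side plate [([0.619, 0.113, 0.048], 0.66)]
side wedge [([0.625, 0.143, 0.027], 0.83), ([0
[... 220 characters left out ...]
[0.628, -0.364, -0.002], 0.73)]
side lever_grip [([0.56, -0.128, 0.187], 0.74)]
side lever_hinge [([0.521, -0.059, 0.071], 0.74)]
side jar [([0.596, 0.486, -0.0], 0.9), ([0.57, 0.152, 0.054], 0.39)]
side carton [([0.437, 0.512, -0.001], 0.69), ([0.62, 0.112, 0.05], 0.52)]
side bowl [([0.447, -0.469, -0.001], 0.93)]
{'fx': 392.4092899017444, 'fy': 392.4092899017444, 'cx': 318.7565929591817, 'cy': 196.11937494064793, 'D': array([-0.0395443,  0.       ,  0.       ,  0.       ,  0.       ]), 'position': array([-0.09077227, -0.72721627,  0.84174157]), 'orientation': array([-0.4289974 ,  0.84362502, -0.28738461,  0.14720103])}
1.1 [2.94590068e-05 1.75001275e-01 9.84568204e-01 6.26963952e-05] 0.025
```

View pics/top0.png

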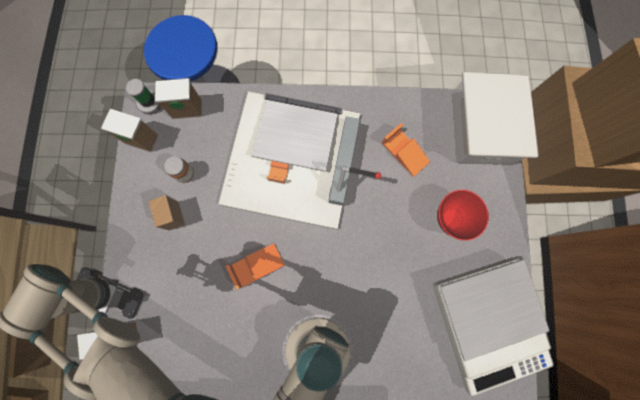

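View pics/side0.png

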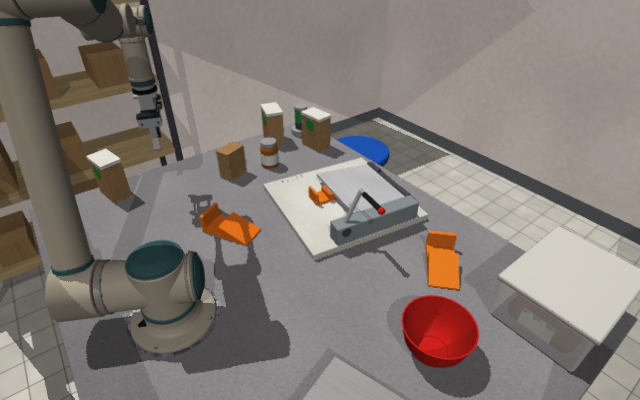

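Orange candidates in the top view are A (278,172) with its tip under the plate, B (255,265) on the table and C (405,150) on the table. A fits: it is the smallest and the only one propping the plate. I'll confirm it from near with the wrist camera.

```bash
cat > h.py <<'E'
from plant import r, gripper_to, inverse_kinematics, vision, models, telemetry
import cv2, numpy as np
from scipy.spatial.transform import Rotation as R
def down(yaw):
    """tool pointing down with tool y along the horizontal direction yaw"""
    y=np.array([np.cos(yaw),np.sin(yaw),0]); z=np.array([0,0,-1.]); x=np.cross(y,z)
    q=R.from_matrix(np.c_[x,y,z]).as_quat(); return [q[3],q[0],q[1],q[2]]
def ray(c,uv,z):
    k=vision.get_calibration(c); K=np.array([[k["fx"],0,k["cx"]],[0,k["fy"],k["cy"]],[0,0,1]])
    n=cv2.undistortPoints(np.array(uv,float).reshape(-1,1,2),K,np.asarray(k["D"])).reshape(-1,2)
    o=k["orientation"]; d=np.c_[n,np.ones(len(n))]@R.from_quat([o[1],o[2],o[3],o[0]]).as_matrix().T
    p=np.asarray(k["position"]); return p+d*((np.asarray(z)-p[2])/d[:,2])[:,None]
E
python3 - <<'E'
from h import *
# slab corners fl, bl, fr (top view)
P=ray("top",[[219,204],[248,93],[338,228],[361,113]],[.025]*4); print(P.round(3))
d=P[1]-P[0]; print("yaw",np.arctan2(d[1],d[0]), "front", np.arctan2(*(P[0]-P[2])[[1,0]])-np.pi/2)
yaw=np.arctan2(d[1],d[0])
for s in (0,np.pi):
    for p in ([.52,.15,.3],[.56,.15,.067],[.56,-.125,.2]):
        print(s,p,inverse_kinematics(p,down(yaw+s)))
E
```

```text
[[ 0.479  0.349  0.025]
 [ 0.893  0.272  0.025]
 [ 0.405 -0.062  0.025]
 [ 0.824 -0.143  0.025]]
yaw -0.18417971971371602 front -0.17901704838948063
0 [0.52, 0.15, 0.3] [ 1.52250666e-01  1.82789219e-01  1.36707884e+00 -4.44089210e-16
  1.59172460e+00  3.36430386e-01]
0 [0.56, 0.15, 0.067] [ 1.41717174e-01  3.77230045e-01  1.68157541e+00 -4.44089210e-16
  1.08278720e+00  3.25896894e-01]
0 [0.56, -0.125, 0.2] [-3.40862996e-01  2.69451082e-01  1.49259417e+00 -4.44089210e-16
  1.37954740e+00 -1.56683277e-01]
3.141592653589793 [0.52, 0.15, 0.3] None
3.141592653589793 [0.56, 0.15, 0.067] None
3.141592653589793 [0.56, -0.125, 0.2] None
```

```bash
python3 - <<'E'
from h import *
yaw=-.182
gripper_to(.03); r.move_to([.50,.16,.30],down(yaw))
k=vision.get_calibration("wrist"); im=vision.snapshot("wrist"); cv2.imwrite("pics/w1.png",im[:,:,::-1])
print(k)
for t in ("wedge_lip","wedge","plate","wedge_tip","press"):
    print(t,[(np.round(d["at"],3).tolist(),round(d["score"],2)) for d in models.mark_of(t,"wrist")][:3])
print(telemetry.current_t())
E
```

```text
{'fx': 351.5891436842502, 'fy': 351.5891436842502, 'cx': 321.07625435414104, 'cy': 196.3240581942599, 'D': array([-0.03217453,  0.        ,  0.        ,  0.        ,  0.        ]), 'position': array([0.51107918, 0.22593047, 0.49338248]), 'orientation': array([ 0.11590618,  0.98917178, -0.08938238, -0.01075762])}
wedge_lip [([0.237, 0.268, 0.041], 0.64), ([0.566, 0.152, 0.053], 0.63)]
wedge [([0.62, 0.144, 0.022], 0.82), ([0.274, 0.21, 0.001], 0.76)]
plate [([0.619, 0.114, 0.052], 0.71)]
wedge_tip [([0.312, 0.14, 0.002], 0.77)]
press []
4.2833
```

View pics/w1.png

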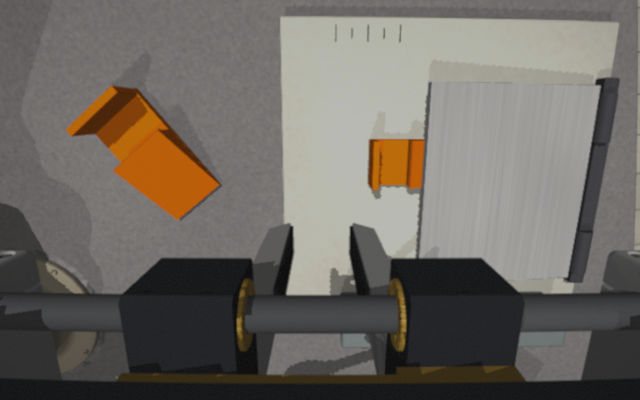

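The wrist view shows A at (397,163): lip at columns 370–380, step at about 410, plate edge at about 425. B, at (145,155), lies loose and is about 1.5 times larger. I'll enlarge A for confirmation.

```bash
python3 - <<'E'
import cv2
im=cv2.imread("pics/w1.png"); cv2.imwrite("pics/w1c.png",cv2.resize(im[115:215,350:450],None,fx=6,fy=6,interpolation=cv2.INTER_CUBIC))
E
```

```text
(no output)
```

View pics/w1c.png

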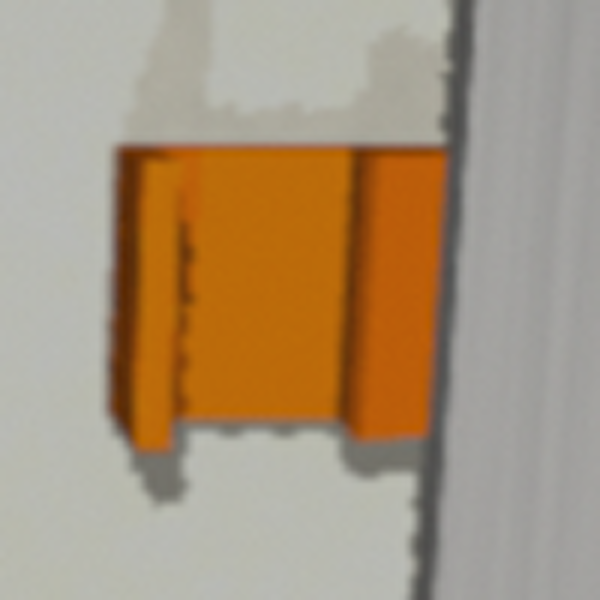

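The crop confirms wedge A: pull lip (top face at crop columns 138–178, rows 155–450), open pocket, step, and the ramp running under the plate. Next I compute the lip's position and yaw at z=0.070.

```bash
python3 - <<'E'
from h import *
uv=np.array([[141,157],[178,157],[135,450],[171,450]])/6+[350,115]-.5
P=ray("wrist",uv,[.070]*4); print(P.round(4))
print("inner width",np.linalg.norm(P[1]-P[3]),"thick",np.linalg.norm(P[0]-P[1]))
d=P[1]-P[3]; print("wedge yaw",np.arctan2(d[1],d[0])-np.pi/2,"lip centre",P.mean(0).round(4),"inner mid",(P[1]+P[3])/2)
e=ray("wrist",np.array([[458,20],[425,560]])/6+[350,115]-.5,[.053,.053]); d=e[0]-e[1]; print("plate front",e.round(4),np.arctan2(d[1],d[0])-np.pi/2)
E
```

```text
[[0.5664 0.1827 0.07  ]
 [0.5737 0.1814 0.07  ]
 [0.5564 0.1238 0.07  ]
 [0.5637 0.1225 0.07  ]]
inner width 0.059728546502489974 thick 0.007380477819284568
wedge yaw -0.16740194275331 lip centre [0.565  0.1526 0.07  ] inner mid [0.56868419 0.15190606 0.07      ]
plate front [[0.6367 0.1969 0.053 ]
 [0.6167 0.0842 0.053 ]] -0.17610044808013137
```

```bash
python3 - <<'E'
from h import *
yaw=-.175; ux=np.array([np.cos(yaw),np.sin(yaw),0]); q=down(yaw)
c=np.array([.565,.1526,0])
gripper_to(.036)
r.move_to(c+[0,0,.12],q)
print("guard",r.move_l(c+[0,0,.067],vel=.06,guard=6))
gripper_to(0,20); print("open",telemetry.current_opening(),telemetry.current_finger_force(),telemetry.current_ee_pos())
p=np.array(telemetry.current_ee_pos())
for i in range(1,7):
    r.move_l(p-ux*.013*i,vel=.02); r.hold(.5)
    print(i,np.round(telemetry.current_wrist_force(),1),round(telemetry.current_opening(),4),np.round(telemetry.current_ee_pos(),4),round(telemetry.current_t(),1))
vision.snapshot("side"); print([(np.round(d["at"],3).tolist(),round(d["score"],2)) for d in models.mark_of("plate","side")])
cv2.imwrite("pics/s2.png",cv2.resize(vision.snapshot("side")[130:260,240:440,::-1],None,fx=4,fy=4))
E
```

```text
guard False
open 0.0003159376969339006 0.0 [0.56500037 0.15258734 0.06699123]
1 [-0.1 -0.7  0.2] 0.0002 [0.5522 0.1548 0.067 ] 8.4
2 [ 0.   0.8 -0.3] 0.0007 [0.5394 0.1571 0.067 ] 9.7
3 [-0.2  0.2 -0. ] 0.0003 [0.5266 0.1594 0.067 ] 11.0
4 [-1.  -0.  -0.3] 0.0004 [0.5138 0.1616 0.067 ] 12.3
5 [-0.4 -0.7 -0. ] 0.0007 [0.501  0.1639 0.067 ] 13.6
6 [ 0.1 -0.4 -0.2] 0.0006 [0.4882 0.1662 0.067 ] 14.9
[([0.622, 0.112, 0.048], 0.72), ([0.45, -0.468, -0.002], 0.31)]
```

View pics/s2.png

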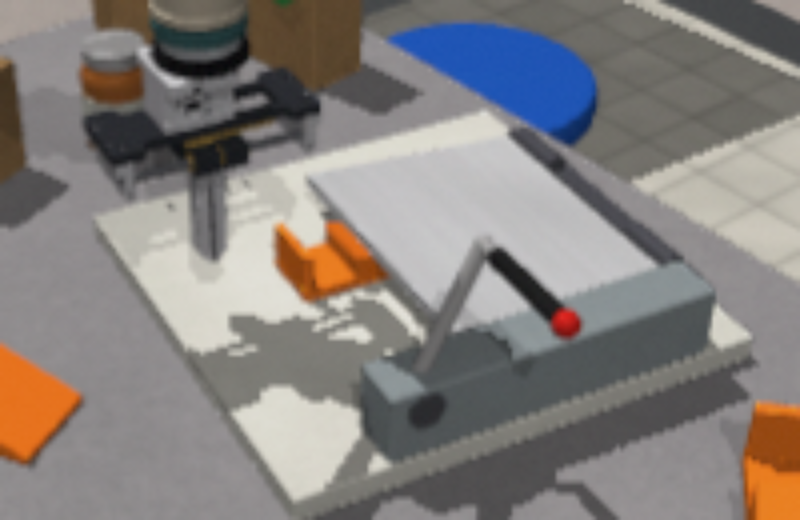

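The fingers closed on nothing (opening 0, no force), so the wedge and plate are untouched. In the crop the fingertips are at (207,257) and the lip at about (290,255). I need the offset before another try.

```bash
python3 - <<'E'
from h import *
px=np.array([[207,257],[275,222],[316,254]])/4+[240,130]
print("tips, lip top far, lip top near (side)",ray("side",px,[.042,.07,.07]).round(4))
print("tool",telemetry.current_ee_pos(),telemetry.current_tool_rot(),down(-.175),telemetry.current_opening())
im=vision.snapshot("wrist"); cv2.imwrite("pics/w3.png",im[:,:,::-1]); print(vision.get_calibration("wrist")["position"])
im=vision.snapshot("top"); 
print([(np.round(d["at"],3).tolist(),round(d["score"],2)) for d in models.mark_of("wedge_lip","top")])
E
```

```text
tips, lip top far, lip top near (side) [[0.5139 0.2074 0.042 ]
 [0.5689 0.1816 0.07  ]
 [0.568  0.1223 0.07  ]]
tool [0.48819362 0.16615771 0.06700146] [7.46545596e-07 7.66214340e-01 6.42585080e-01 6.70987334e-06] [np.float64(0.0), np.float64(0.7661945371749906), np.float64(0.6426086921316907), np.float64(0.0)] -2.151889690574834e-06
[0.49918323 0.23141425 0.26060302]
[([0.744, -0.253, 0.037], 0.72), ([0.572, 0.153, 0.051], 0.7)]
```

View pics/w3.png

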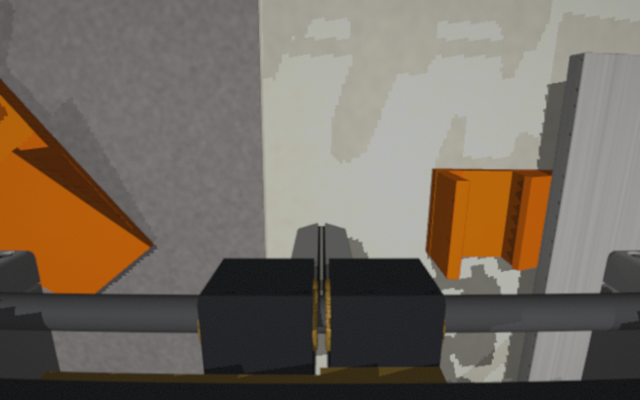

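```bash
python3 - <<'E'
from h import *
for z in (.03,.042,.055,.067,.08,.09): print(z,ray("wrist",[[322,224]],[z]).round(4),ray("side",[[291.7,194.2]],[z]).round(4))
print(r.nose_length, telemetry.current_ee_pos())
E
```

```text
0.03 [[0.4869 0.158  0.03  ]] [[0.523  0.2218 0.03  ]]
0.042 [[0.4875 0.1618 0.042 ]] [[0.5139 0.2078 0.042 ]]
0.055 [[0.4882 0.166  0.055 ]] [[0.5041 0.1926 0.055 ]]
0.067 [[0.4889 0.1698 0.067 ]] [[0.495  0.1786 0.067 ]]
0.08 [[0.4896 0.1739 0.08  ]] [[0.4852 0.1634 0.08  ]]
0.09 [[0.4901 0.1771 0.09  ]] [[0.4776 0.1517 0.09  ]]
0.025 [0.48817803 0.1661595  0.06700111]
```

Both views put the closed fingertips at z≈0.078, about 36 mm higher than the stated nose length implies, so they passed just over the lip. A gentle guarded touch on the bare apron (z=0.025) right here will settle the actual tip height.

```bash
python3 - <<'E'
from h import *
p=np.array(telemetry.current_ee_pos())
print(r.move_l([p[0],p[1],.032],vel=.05,guard=4), telemetry.current_ee_pos()[2])
if telemetry.current_ee_pos()[2]<.034:
    print(r.move_l([p[0],p[1],.004],vel=.02,guard=4))
z=telemetry.current_ee_pos()[2]; print("contact TCP z",z,np.round(telemetry.current_wrist_force(),1))
r.move_l([p[0],p[1],z+.05],vel=.08); print(telemetry.current_t())
E
```

```text
False 0.03206403642386602
True
contact TCP z 0.011153428642409549 [-1.4  0.6  4.9]
17.8583
```

Touch confirms it: with the tool down, the tips sit about 13.5 mm above the TCP instead of 25 mm below. I'll apply that 38 mm correction and regrasp, pulling only if the grip holds.

```bash
echo 'TIP=.0135  # measured: fingertip z = TCP z + TIP with the tool pointing down' >> h.py
python3 - <<'E'
from h import *
import sys
yaw=-.175; ux=np.array([np.cos(yaw),np.sin(yaw),0]); q=down(yaw)
c=np.array([.565,.1526,0])
r.move_l([*telemetry.current_ee_pos()[:2],.10],vel=.15)
gripper_to(.036); r.move_l(c+[0,0,.10],vel=.12)
if r.move_l(c+[0,0,.041-TIP],vel=.05,guard=5): print("contact",telemetry.current_ee_pos()); sys.exit()
gripper_to(0,20); print("open",telemetry.current_opening(),telemetry.current_finger_force(),np.round(telemetry.current_wrist_force(),1))
if not .006<telemetry.current_opening()<.011: sys.exit("no grip")
p=np.array(telemetry.current_ee_pos())
for i in range(1,3):
    r.move_l(p-ux*.013*i,vel=.02); r.hold(.5)
    print(i,np.round(telemetry.current_wrist_force(),1),round(telemetry.current_opening(),4),np.round(telemetry.current_ee_pos(),4),round(telemetry.current_t(),1))
np.save("p0.npy",p)
cv2.imwrite("pics/s3.png",cv2.resize(vision.snapshot("side")[130:260,240:440,::-1],None,fx=4,fy=4))
E
```

```text
open 0.007914007806091887 19.997456967830658 [ 0.7 -0.6 -0.1]
1 [ 4.6 -0.6 -2.5] 0.008 [0.5526 0.1548 0.0276] 23.2
2 [ 1.7 -1.1 -0.6] 0.0077 [0.5393 0.157  0.0276] 24.5
```

View pics/s3.png

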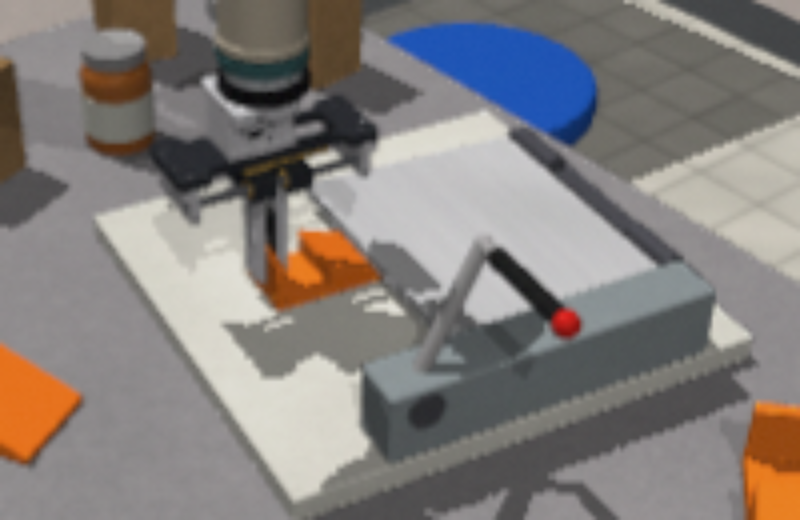

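The grip holds the 8 mm lip. The wedge now lies at (320,270) in the crop, 26 mm further out, and the plate has sunk without a drop. I'll do the remaining tugs, then release and check from above.

```bash
python3 - <<'E'
from h import *
yaw=-.175; ux=np.array([np.cos(yaw),np.sin(yaw),0]); p=np.load("p0.npy")
for i in range(3,7):
    r.move_l(p-ux*.013*i,vel=.02); r.hold(.5)
    print(i,np.round(telemetry.current_wrist_force(),1),round(telemetry.current_opening(),4),np.round(telemetry.current_ee_pos(),4),round(telemetry.current_t(),1))
gripper_to(.036); e=np.array(telemetry.current_ee_pos())
r.move_l(e+[0,0,.19],vel=.18)
cv2.imwrite("pics/w4.png",vision.snapshot("wrist")[:,:,::-1])
for t in ("wedge","wedge_tip","plate"):
    print(t,[(np.round(d["at"],3).tolist(),round(d["score"],2)) for d in models.mark_of(t,"wrist")])
vision.snapshot("side")
for t in ("lever_grip","wedge_tip","plate"):
    print(t,[(np.round(d["at"],3).tolist(),round(d["score"],2)) for d in models.mark_of(t,"side")])
print(telemetry.current_t())
E
```

```text
3 [ 4.9 -1.  -4.3] 0.0079 [0.5275 0.1594 0.0276] 25.9
4 [-3.3  0.9  5.1] 0.008 [0.5131 0.1616 0.0276] 27.2
5 [-0.8 -0.   2.4] 0.0082 [0.501  0.1639 0.0276] 28.5
6 [-1.6  0.5  4. ] 0.0081 [0.4879 0.1661 0.0275] 29.8
wedge [([0.538, 0.155, 0.026], 0.78)]
wedge_tip [([0.6, 0.147, 0.022], 0.69), ([0.315, 0.136, -0.0], 0.59), ([0.617, 0.111, 0.0], 0.51)]
plate [([0.62, 0.113, 0.032], 0.95)]
lever_grip [([0.562, -0.126, 0.186], 0.85)]
wedge_tip [([0.316, 0.135, 0.001], 0.96), ([0.624, -0.366, -0.004], 0.85), ([0.599, 0.15, 0.027], 0.58)]
plate [([0.621, 0.113, 0.032], 0.58)]
32.025
```

View pics/w4.png

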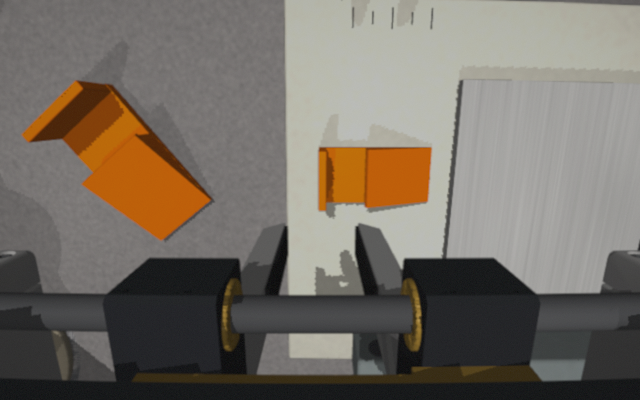

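The wedge spans columns 319–431 and the plate edge is at 450, so it is about 20 mm clear, flat on the apron, with the plate closed (z 0.032). On to the lever: the bar will sit loosely between the fingers, which move in a straight line so it stays under control both ways.

```bash
python3 - <<'E'
from h import *
import sys
yaw=-.178; ux=np.array([np.cos(yaw),np.sin(yaw),0]); q=down(yaw)
g=np.array([.560,-.126,0]); z=.187-.022-TIP
gripper_to(.044); r.move_to(g+[0,0,.245],q)
if r.move_l(g+[0,0,z],vel=.08,guard=6): print("contact",telemetry.current_ee_pos()); sys.exit()
gripper_to(.021); print(telemetry.current_opening(),np.round(telemetry.current_wrist_force(),1))
s=np.array(telemetry.current_ee_pos())
hit=r.move_l(s-ux*.123,vel=.045,guard=18)
e=np.array(telemetry.current_ee_pos()); print("stop",hit,"travel",(s-e)@ux,np.round(telemetry.current_wrist_force(),1))
r.hold(.2); im=vision.snapshot("side"); cv2.imwrite("pics/s5.png",cv2.resize(im[130:260,240:440,::-1],None,fx=4,fy=4))
print([(np.round(d["at"],3).tolist(),round(d["score"],2)) for d in models.mark_of("lever_grip","side")])
r.hold(1.0); print(np.round(telemetry.current_wrist_force(),1))
t=telemetry.current_t(); r.move_l(s,vel=.032); print("return s",telemetry.current_t()-t,np.round(telemetry.current_wrist_force(),1))
r.hold(.3); print(telemetry.current_opening(),telemetry.current_t())
vision.snapshot("side")
print([(np.round(d["at"],3).tolist(),round(d["score"],2)) for d in models.mark_of("lever_grip","side")])
np.save("s.npy",s)
E
```

```text
0.02130176243414796 [-0.7 -0.1 -0.4]
stop True travel 0.10961585093308265 [ 7.9 -0.1  3.1]
[([0.456, -0.111, 0.188], 0.53)]
[ 7.9 -0.9  4.2]
return s 3.6999999999999957 [ 1.2 -0.5 -0.6]
0.021143317888067125 43.2
[([0.562, -0.126, 0.185], 0.73)]
```

View pics/s5.png

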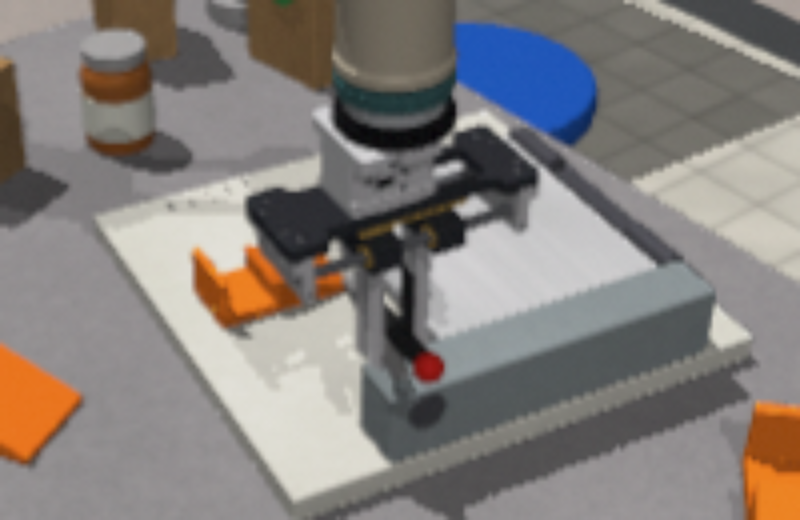

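The bar moved about 106–110 mm of the expected 113, and the force settled at 8 N, below the 9 N expected at the stop. A transient may have tripped the guard just short of it. Holding at the stop isn't certain, the lever is back at rest and still caged, and there's time, so I'll repeat the stroke, creeping in until the static force clearly exceeds the spring's.

```bash
python3 - <<'E'
from h import *
yaw=-.178; ux=np.array([np.cos(yaw),np.sin(yaw),0]); s=np.load("s.npy")
r.move_l(s-ux*.107,vel=.05)
for d in np.arange(.109,.1245,.0025):
    r.move_l(s-ux*d,vel=.02); r.hold(.1)
    f=np.mean([np.array(telemetry.current_wrist_force()) for _ in range(3)],0)@ux
    e=np.array(telemetry.current_ee_pos()); print(round(d,4),round((s-e)@ux,4),round(f,1))
    if f>16: break
vision.snapshot("side")
print([(np.round(d["at"],3).tolist(),round(d["score"],2)) for d in models.mark_of("lever_grip","side")])
r.hold(1.1); print(np.round(telemetry.current_wrist_force(),1))
t=telemetry.current_t(); r.move_l(s+ux*.001,vel=.032); print("return s",telemetry.current_t()-t,np.round(telemetry.current_wrist_force(),1))
r.hold(.3); gripper_to(.044); e=np.array(telemetry.current_ee_pos())
r.move_l(e+[0,0,.12],vel=.12); r.hold(.2)
im=vision.snapshot("side"); cv2.imwrite("pics/s6.png",im[:,:,::-1])
for t in ("lever_grip","wedge","plate","jar","carton","bowl"):
    print(t,[(np.round(d["at"],3).tolist(),round(d["score"],2)) for d in models.mark_of(t,"side")][:3])
print(telemetry.current_t())
E
```

```text
0.109 0.1038 12.2
0.1115 0.1061 11.4
0.114 0.1083 12.1
0.1165 0.1105 13.1
0.119 0.1127 12.6
0.1215 0.1134 16.8
[([0.449, -0.109, 0.187], 0.71)]
[ 16.3  -4.4 -10.8]
return s 3.9750000000000014 [-0.2 -0.7 -0.2]
lever_grip [([0.558, -0.127, 0.187], 0.67)]
wedge [([0.686, -0.307, -0.003], 0.97), ([0.272, 0.212, 0.002], 0.92), ([0.545, 0.157, 0.026], 0.67)]
plate [([0.621, 0.11, 0.029], 0.84), ([0.616, 0.114, 0.007], 0.47), ([0.513, -0.061, 0.07], 0.28)]
jar [([0.593, 0.486, -0.001], 0.61)]
carton [([0.439, 0.514, -0.004], 0.67)]
bowl []
55.5583
```

View pics/s6.png

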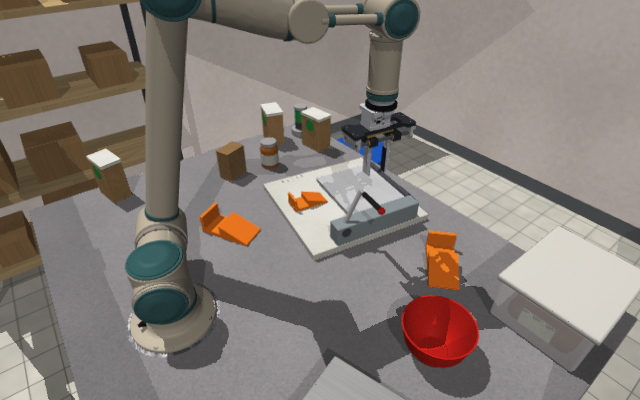

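The second stroke clearly reached the stop: force jumped at 113 mm of travel, and it held 16 N for over a second. The picture shows the lever back at rest (grip at (375,203)), the wedge clear on the apron at (307,201), the plate closed, and the jar, carton and bowl where they were.

```bash
python3 -c "
from plant import r
print(r.sign_off())"
```

```text
the job is handed in; nothing more can be done
None
```

The job is handed in at about 56 s: the wedge came out in six 13 mm tugs and lies flat about 20 mm clear of the closed plate, and the lever was pulled to its stop, held over 1 s and eased back in 4 s, on a second stroke because the first may have stopped just short.

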